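Find what fits through the spice rack's mouth

ROBOT

A 6-joint arm with a two-finger parallel gripper is mounted at the origin on a cart in front of the work surface, level with it; the furniture and walls round the work are solid. World frame = base frame: x ahead of the robot, y to its left, z up, the work surface at z = 0. Lengths are in mm, angles in rad, forces in N, time in s.
With the tool pointing down it reaches from about 325 to 1000 mm from the base axis. Payload 5.1 kg.
Tool frame: the origin (TCP) lies at the very end of the fingers, on their centre line; the grasp point (between the pads) lies 19 mm behind it; z points along the fingers, y is the line along which they close (so a half turn about z gives the same grasp; the last joint's range is limited). The gripper opens to 85 mm and grips with 20 to 120 N. Pads are 22 mm wide; open, the fingers measure 114 mm over their backs; the gripper's body (76 mm by 85 mm) begins 54 mm behind the grasp point. The pads swing forward as they close: fully open they stand 13 mm farther back than shut.
Start: joints at [-1.33, 0.124, 1.65, -0, 1.367, -0.083], TCP at [206.779, -616.22, 231.322] pointing down, gripper open.
Joint ranges: [-2.61, 2.61], [-1.02, 2.33], [0.03, 2.71], [-1.35, 4.49], [0.32, 2.68], [-2.91, 2.91]. Speed limits (rad/s): [2.57, 2.57, 3.14, 3.14, 3.14, 3.14].

INTERFACE

Orientations are given as a unit quaternion [w, x, y, z].
In Python, from bench import status, capture, get_calibration, manip gives the robot as it stands.
- The arm moves only by the tool arm_command, never from a script. Its argument "deltas" is a list that holds one entry, the list of rows, each a list of 4 numbers: the shift along the tool's x, y, z scaled (see below), then the turn about the tool's z scaled (see below). In form: [[[x, y, z, spin], ...]]. A call has 1 to 10 rows; each row is the pose to reach, as a shift and turn from the pose commanded when the call began, along the tool's axes at that moment; what a row does not reach only later rows make up. The controller multiplies each number of a shift by 1 m and each number of a turn by 0.5 rad. A row lasts 1/8 s, in which the tool goes at most 62.5 mm and 10.7 degrees, less where a joint would pass 70% of its speed; a pose out of reach is approached as far as the arm can. A call with a number of a shift or a turn outside -1 to 1 is refused whole. A call with a gripper value outside its range is refused whole. "jaw" is the closure, from -1 (fully open) to 1 (shut), so that 0 is half open, set as the call begins (left out, the last holds). The fingers move at their own pace and stop on an object; "force" is the grip in N (left out, the last holds). Time passes only in rows, so rows that repeat a pose let the fingers close. It gives the time, the measured TCP pose, the force, the opening and the grip force at its end, in the units of the state.
- status.get_state(): the state, without advancing time (a new reading comes with each control period).
- capture(name): name is "side" or "top" or "wrist"; returns the picture (384x512x3 uint8, red, green, blue); there is no depth.
- get_calibration(name): a dict with "fx", "fy", "cx", "cy" (pixels), "R" (3x3) and "t" (3): a world point X has camera coordinates R X + t. Camera axes: x right, y down, z forward; pixel columns grow to the right and rows downward; lengths in mm; the calibration is good to about 2 mm. A picture is of the moment at which its call begins: read the wrist's pose just before it. get_calibration takes no time and is no camera call; for the wrist camera it gives the pose at the moment of the call.
- manip.sign_off(): hands the job in; it is judged then, once.
The state is a dict: "t": time; "qpos": joint angles; "joint_velocities": joint speeds; "tau": joint torques, N m; "eef_pos": TCP position; "orientation": TCP orientation; "ft_force": force on the tool from outside, world axes, zero at the start; "wrist_torque": the same for the moment, N m; "opening": finger opening in mm; "grip_force": force on a finger pad.
Only numpy, scipy, OpenCV 4.12 (cv2) and the standard library are available. Lean on these libraries where they do the work, as an engineer would, in place of code of your own. Each camera call takes 0.05 s, during which the arm holds its last target. There are 200 camera calls.

TASK

Find out which fits the wooden spice rack, the pepper mill or the spice jar: standing upright and low down at worktop level, the mill first and the jar after it, each is gently pushed into the gap between the rack's two jaws, until it goes through or the jaws stop it. What goes through is left standing on the worktop in the pen behind the jaws; what is stopped is taken back and stood upright on the middle of the plate, before the next one is tried. Leave the other things where they are.

Things in the scene. Friction and masses are not known exactly. Their poses are not given: they have to be found in the camera images.
- rack: Bottomless, open-topped wooden spice rack fixed on the worktop, 96 mm wide (its x), 145 mm long (its y), walls 40 mm high. Origin: on the worktop in its middle; z up. Its mouth, at the +y end (facing roughly to the robot's left, world +y), is a gap 52 mm wide between two parallel jaws, 30 mm long, from y = +45 to +75 mm (the outer face).
- rack_mouth (a point): Middle of the mouth's outer face at worktop height: x = 0, y = +75 mm in the rack's frame.
- rack_pen (a point): Centre of the pen behind the jaws, on the worktop, at x = 0, y = -8 mm in the rack's frame. The pen is 80 mm wide and runs from y = -62 mm (back wall) to +45 mm (jaws).
- pepper_mill: Turned wooden pepper mill standing upright, 120 mm tall; round foot 58 mm in diameter, its widest part; about 50 to 56 mm thick from 50 to 85 mm up; 50 mm wide head above, small metal knob on top; about 0.18 kg. Origin: centre of its underside, z up. It may start on the left worktop, beyond a seam at world y = 0.195 m, which lies 4.5 mm lower (z = -0.0045).
- spice_jar: Round glass spice jar with a green screw cap, standing upright, 106 mm tall, 46 mm in diameter all the way up; about 0.11 kg. Origin: centre of its underside, z up. It may start on the left worktop, beyond the seam, 4.5 mm lower.
- plate: Plain cream plate lying loose on the worktop, 200 mm across, rim 21 mm high. Its flat middle is about 100 mm across and 9 mm above the worktop. Origin: centre of its underside, z up.
- lime: Bystander, to be left where it is: whole lime about 53 mm long. Origin: centre of its underside.
- lemon: Bystander, to be left where it is: whole lemon about 73 mm long. Origin: centre of its underside.
- cup: Bystander, to be left where it is: small white cup, 59 x 83 x 55 mm high. Origin: centre of its underside.
- salt_dish: Bystander, to be left where it is: small speckled salt dish, 67 mm across, 30 mm high. Origin: centre of its underside.
- tin: Bystander, to be left where it is: flat hinged pocket tin, 47 x 70 x 17 mm. Origin: centre of its underside.
- spoon: Bystander, to be left where it is: teaspoon 132 mm long, lying flat. Origin: centre of its underside.

How it is judged (in metres and radians):
On the way, in this order (a step that is already met when the one before it is completed fails the run):
1. the mill, upright and low, is pressed against the two jaws at the mouth (x of pepper_mill in the frame of rack between -0.01 and 0.01 m and y of pepper_mill in the frame of rack between 0.07 and 0.1 m and height (world z) of pepper_mill below 0.02 m and angle between pepper_mill's own z axis and vertical below 0.2 rad and contact force between pepper_mill and rack above 1 N), for 0.1 s.
2. the mill stands on the middle of the plate, let go (horizontal distance between pepper_mill and plate below 0.035 m and height (world z) of pepper_mill between 0.004 and 0.016 m and angle between pepper_mill's own z axis and vertical below 0.12 rad and contact force between pepper_mill and the fingers below 0.1 N), for 0.2 s.
3. the jar, upright and low, is between the jaws (x of spice_jar in the frame of rack between -0.006 and 0.006 m and y of spice_jar in the frame of rack between 0.04 and 0.075 m and height (world z) of spice_jar below 0.02 m and angle between spice_jar's own z axis and vertical below 0.2 rad), for 0.05 s.
At the end, for the whole second after the job is handed in: The jar stands upright (within 7 degrees) on the worktop in the pen, wholly behind the jaws; the mill stands upright (within 7 degrees) on the plate, within 35 mm of its centre; both at rest (horizontal distance between pepper_mill and plate below 0.035 m and height (world z) of pepper_mill between 0.004 and 0.016 m and angle between each of pepper_mill, spice_jar's own z axis and vertical below 0.12 rad and x of spice_jar in the frame of rack between -0.03 and 0.03 m and y of spice_jar in the frame of rack between -0.05 and 0.026 m and height (world z) of spice_jar below 0.006 m and linear speed of each of pepper_mill, spice_jar below 0.02 m/s); the robot touches nothing.
It fails at once if mill or jar is rammed against the rack (over 40 N) (contact force between any of pepper_mill, spice_jar and rack above 40 N).
It fails at once if mill or jar is tipped over (angle between any of pepper_mill, spice_jar's own z axis and vertical above 0.8 rad).
It fails at once if a bystander is moved by more than 30 mm (distance of any of lime, lemon, cup, salt_dish, tin, spoon from where it was at the start of the episode above 0.03 m).
It also fails if it takes over 72 s, if anything falls off the work surface, if the arm or the gripper's body presses on something with over 40 N, if the wrist force passes 120 N, or if a joint passes its speed limit or range.

## Working session

There is one attempt and no reset: what is moved stays moved. The work goes in short steps, Python scripts to look and compute and a tool call to move; the robot and the scene stay as the last step left them, time stands still between calls to the robot, and variables do not carry over. Pictures are saved under pics/ and viewed, at most 10 in all, crops included, and the job is handed in when it is done.

Besides the shell and the picture viewer there is one more tool, called after ">>>" as name(argument=value, ...) on one line, values as JSON. arm_command: Moves the arm, as the interface text tells. Its arguments: {"type":"object","properties":{"deltas":{"type":"array"},"jaw":{"type":"number"},"force":{"type":"number"}},"required":["deltas"]}

```bash
mkdir -p pics; ls; python3 - <<'E'
from bench import status, capture, get_calibration
import cv2,numpy as np
s=status.get_state();print(s['t'],s['eef_pos'],s['orientation'],s['opening'])
ims=[]
for n in ['top','side']:
    im=capture(n);c=get_calibration(n);print(n,c['fx'],c['cx'],c['cy'],np.round(c['R'],3).tolist(),np.round(c['t'],1).tolist())
    cv2.imwrite(f'pics/{n}0.png',im[:,:,::-1])
E
```

```text
pics
0.0 [ 206.64972806 -615.63303151  230.07111382] [-1.04245283e-03  9.86921513e-01  1.61198123e-01 -6.87531842e-05] 85.61812185928888
top 477.2122850099735 249.87589886656488 191.96510123003432 [[0.016, -1.0, -0.003], [-0.995, -0.016, -0.103], [0.103, 0.004, -0.995]] [-17.2, 496.0, 1318.0]
side 403.53926453725074 253.90187712830974 192.25814076884635 [[-0.981, -0.196, -0.005], [-0.128, 0.659, -0.741], [0.149, -0.726, -0.672]] [506.1, 109.1, 1137.6]
```

View pics/top0.png

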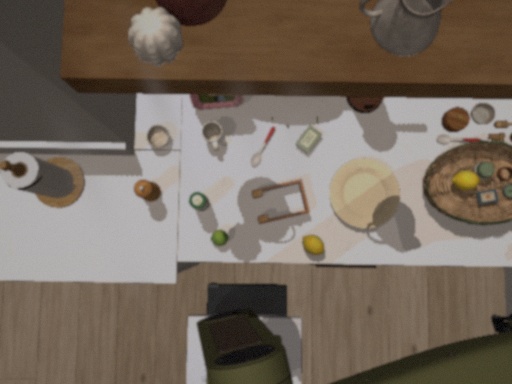

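View pics/side0.png

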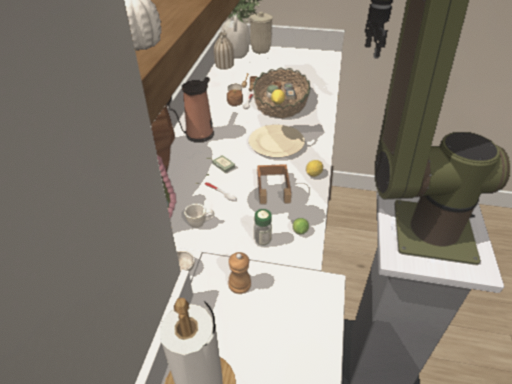

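The top view shows the mill at (148,190) on the left worktop, the jar at (199,201), the rack around (281,202) with its mouth on the left, and the plate at (365,193). The side view agrees. Next I'll measure them with masks.

```bash
cat > h.py <<'E'
import cv2,numpy as np
from bench import status,capture,get_calibration
def ray(c,u,v):
    R=np.array(c['R']);t=np.array(c['t'])
    d=R.T@np.array([(u-c['cx'])/c['fx'],(v-c['cy'])/c['fy'],1.]);return -R.T@t,d
def onplane(c,u,v,z):
    o,d=ray(c,u,v);return o+d*(z-o[2])/d[2]
def proj(c,X):
    p=np.array(c['R'])@np.array(X,float)+np.array(c['t']);return np.array([c['fx']*p[0]/p[2]+c['cx'],c['fy']*p[1]/p[2]+c['cy']])
def tri(c1,p1,c2,p2):
    A=[];b=[]
    for c,p in((c1,p1),(c2,p2)):
        o,d=ray(c,*p);d/=np.linalg.norm(d);P=np.eye(3)-np.outer(d,d);A.append(P);b.append(P@o)
    return np.linalg.lstsq(np.vstack(A),np.hstack(b),rcond=None)[0]
E
python3 - <<'E'
from h import *
ct,cs=get_calibration('top'),get_calibration('side')
t=cv2.imread('pics/top0.png');s=cv2.imread('pics/side0.png')
a=cv2.resize(t[90:260,125:415],None,fx=2.75,fy=2.75,interpolation=cv2.INTER_CUBIC)
cv2.imwrite('pics/tz.png',a)
def blobs(im,roi,lo,hi,nm,n=3):
    x0,y0,x1,y1=roi;h=cv2.cvtColor(im[y0:y1,x0:x1],cv2.COLOR_BGR2HSV)
    m=cv2.inRange(h,lo,hi);k,l,st,ce=cv2.connectedComponentsWithStats(m)
    for i in sorted(range(1,k),key=lambda i:-st[i,4])[:n]:
        print(nm,st[i,:4]+[x0,y0,0,0],st[i,4],(ce[i]+[x0,y0]).round(1))
blobs(t,(185,185,215,215),(40,60,20),(90,255,255),'jar cap T',1)
blobs(s,(245,200,280,250),(40,60,20),(90,255,255),'jar cap S',1)
blobs(t,(125,170,170,210),(3,90,30),(22,255,255),'mill T',1)
blobs(s,(215,240,260,300),(3,90,30),(22,255,255),'mill S',2)
blobs(t,(245,170,320,235),(3,60,20),(22,255,200),'rack T',2)
blobs(t,(320,150,410,235),(15,35,60),(35,255,255),'plate T',2)
b=np.hstack([cv2.resize(s[150:250,230:330],(400,400),interpolation=cv2.INTER_CUBIC),cv2.resize(s[220:320,200:300],(400,400),interpolation=cv2.INTER_CUBIC)])
cv2.imwrite('pics/sz.png',b)
E
```

```text
jar cap T [191 195  15  13] 54 [200.1 202.8]
jar cap S [255 210  16  15] 102 [262.3 218.1]
mill T [135 180  25  21] 367 [147.2 190. ]
mill S [229 253  21  40] 665 [238.8 273.7]
rack T [252 179  57  45] 541 [280.7 200.7]
rack T [313 234   1   1] 1 [313. 234.]
plate T [330 158  71  72] 4001 [364.6 193.2]
plate T [401 215   1   1] 1 [401. 215.]
```

View pics/tz.png

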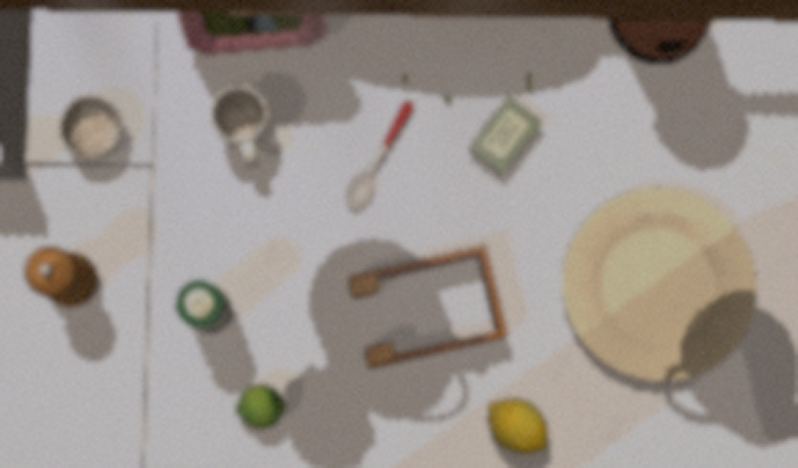

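View pics/sz.png

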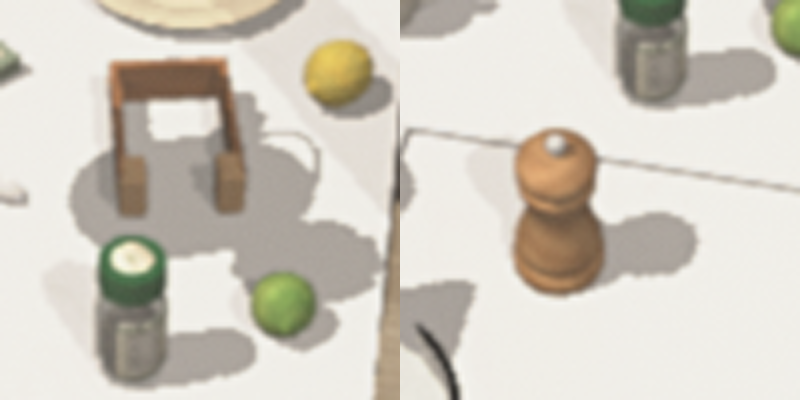

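The zooms show the knob at top (142,188) / side (239.5,256), and the cap at top (199,199) / side (263,215). The rack jaws' inner outer-face corners are at top (252,198) and (258,216), and the lime is near the jar's path at (219,237).

```bash
python3 - <<'E'
from h import *
ct,cs=get_calibration('top'),get_calibration('side')
t=cv2.imread('pics/top0.png')
f=lambda x,y:((x+.5)/2.75+125-.5,(y+.5)/2.75+90-.5)
g=lambda x,y,ox,oy:((x+.5)/4+ox-.5,(y+.5)/4+oy-.5)
print('cap tri',tri(ct,f(203,300),cs,g(132,259,230,150)).round(1),'plane',onplane(ct,*f(203,300),106).round(1),onplane(cs,*g(132,259,230,150),106).round(1))
print('knob',tri(ct,f(46,270),cs,g(158,143,200,220)).round(1),onplane(ct,*f(46,270),114).round(1),onplane(cs,*g(158,143,200,220),114).round(1))
for nm,p in dict(backfar=(486,246),backnear=(507,338),jfo=(348,275),jfi=(351,298),jni=(366,347),jno=(370,367)).items(): print(nm,onplane(ct,*f(*p),40).round(1))
for nm,p in dict(fo=(118,160),fi=(145,156),ni=(215,154),no=(243,151)).items():print('side',nm,onplane(cs,*g(*p,230,150),40).round(1))
h=cv2.cvtColor(t,cv2.COLOR_BGR2HSV);m=np.zeros(h.shape[:2],np.uint8);m[170:235,245:320]=cv2.inRange(h,(3,60,20),(22,255,200))[170:235,245:320]
r=cv2.minAreaRect(cv2.findNonZero(m));print(r);B=np.array([onplane(ct,*p,40)[:2] for p in cv2.boxPoints(r)]);print(B.round(1))
mp=np.zeros_like(m);mp[150:235,320:410]=cv2.inRange(h,(15,35,60),(35,255,255))[150:235,320:410]
c,rad=cv2.minEnclosingCircle(cv2.findNonZero(mp));print('plate',c,rad,onplane(ct,*c,19).round(1))
for n,p in dict(lime=(261,405),lemon=(517,425),cup=(240,115),dish=(92,128),tin=(507,138),spoon=(380,155)).items():print(n,onplane(ct,*f(*p),15)[:2].round())
print(onplane(ct,250,93,300).round(),onplane(ct,250,93,150).round())
E
```

```text
cap tri [467.6 126.4 101.7] plane [467.6 125.9 106. ] [466.5 130.6 106. ]
knob [494.4 277.  110.9] [493.3 276.2 114. ] [494.4 279.4 114. ]
backfar [ 533.  -152.5   40. ]
backnear [ 439.9 -174.2   40. ]
jfo [501.2 -12.9  40. ]
jfi [477.8 -16.3  40. ]
jni [428.5 -32.2  40. ]
jno [408.4 -36.5  40. ]
side fo [506.7 -34.3  40. ]
side fi [487.6 -42.6  40. ]
side ni [436.3 -54.8  40. ]
side no [416.  -62.2  40. ]
((282.46563720703125, 211.84872436523438), (56.73500061035156, 52.3912239074707), 77.19573211669922)
[[ 500.3  -11.3]
 [ 535.2 -153.4]
 [ 381.8 -188.9]
 [ 347.7  -48.4]]
plate (372.0, 197.0) 44.10225296020508 [ 488.1 -354.3   19. ]
lime [369.  74.]
lemon [ 353. -188.]
cup [670. 103.]
dish [654. 257.]
tin [ 650. -176.]
spoon [630. -44.]
[695.  -7. 300.] [743.  -6. 150.]
```

```bash
cat >> h.py <<'E'
from scipy.spatial.transform import Rotation
def go(x,y,z,deg=None):
    s=status.get_state();q=s['orientation'];R=Rotation.from_quat([q[1],q[2],q[3],q[0]]).as_matrix()
    th=np.degrees(np.arctan2(R[1,0],R[0,0]));d=R.T@(np.array([x,y,z])-s['eef_pos'])/1000
    sp=0 if deg is None else np.radians(th-deg)/.5
    print('t',round(s['t'],2),'pos',np.round(s['eef_pos'],1),'th',round(th,2),'open',round(s['opening'],1),'F',np.round(s['ft_force'],1),'-> d',d.round(4),'spin',round(sp,3),'rows',round(np.linalg.norm(d)/.0625,1))
E
python3 -c "
from h import *
go(440,-95,270,13)"
```

```text
t 0.1 pos [ 206.7 -615.7  230.1] th 18.55 open 84.9 F [ 0.6 -0.   0.6] -> d [ 0.3869 -0.4195 -0.039 ] spin 0.194 rows 9.2
```

>>> arm_command(deltas=[[[0.04,-0.04,-0.04,0.02],[0.08,-0.085,-0.04,0.05],[0.12,-0.13,-0.04,0.08],[0.16,-0.175,-0.04,0.1],[0.2,-0.22,-0.04,0.12],[0.24,-0.265,-0.04,0.14],[0.28,-0.31,-0.04,0.16],[0.32,-0.355,-0.04,0.18],[0.36,-0.39,-0.04,0.194],[0.387,-0.42,-0.04,0.194]]], jaw=-1, force=40)

```text
t: 1.35
eef_pos: [440.4, -92.8, 271.0]
orientation: [-0.0, 0.993, 0.114, -0.0]
ft_force: [0.8, 0.0, 0.5]
opening: 85.4
grip_force: 0.0
```

>>> arm_command(deltas=[[[0,0,0,0],[0,0,0,0]]])

```text
t: 1.6
eef_pos: [439.7, -95.1, 270.9]
orientation: [0.0, 0.994, 0.113, -0.0]
ft_force: [-0.4, -0.2, 0.9]
opening: 84.9
grip_force: 0.0
```

```bash
python3 - <<'E'
from h import *
go(494,277,200,13)
c=get_calibration('wrist');im=capture('wrist');cv2.imwrite('pics/w1.png',im[:,:,::-1])
import pickle;pickle.dump(c,open('w1.pkl','wb'))
for x,y in((-48,-70),(48,-70),(48,75),(26,75),(-26,75),(-48,75)):
    th=np.radians(13);P=np.array([471.2,-96.4])+x*np.array([np.cos(th),np.sin(th)])+y*np.array([-np.sin(th),np.cos(th)])
    print(x,y,proj(c,[*P,40]).round(1))
E
```

```text
t 1.6 pos [439.7 -95.1 270.9] th 13.01 open 84.9 F [-0.4 -0.2  0.9] -> d [ 0.1367 -0.3504  0.0708] spin 0.0 rows 6.1
-48 -70 [324.7 176.6]
48 -70 [329.7  94.8]
48 75 [202.5  94.7]
26 75 [203.6 114.6]
-26 75 [205.9 158.9]
-48 75 [206.9 176.6]
```

View pics/w1.png

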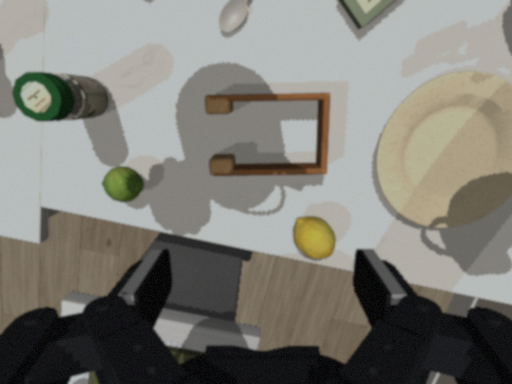

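The wrist view shows the rack with jaws at about (206,96–113) and (210,156–175), back corners near (328,93) and (327,175), and the plate at about (450,148). The predictions agree to about 3 px. I'll refine from the colour mask.

```bash
python3 - <<'E'
from h import *
import pickle
c=pickle.load(open('w1.pkl','rb'));im=cv2.imread('pics/w1.png')
h=cv2.cvtColor(im,cv2.COLOR_BGR2HSV);m=cv2.inRange(h,(3,75,20),(22,255,220))
m[:85]=0;m[190:]=0;m[:,:195]=0;m[:,340:]=0
for r in range(88,184,2): print(r,''.join('#' if v else '.' for v in m[r,198:338:2]))
# inner jaw edges by column
for u in range(207,232,4):
    col=np.nonzero(m[:,u])[0]; print(u,col.min(),col.max(),[ (int(a),int(b)) for a,b in zip(col[:-1],col[1:]) if b-a>10])
mp=cv2.inRange(h,(15,35,60),(35,255,255));mp[:60]=0;mp[240:]=0;mp[:,:365]=0
ct=get_calibration('top')
print('plate top',onplane(ct,364.3,193.7,20).round(1))
E
```

```text
88 ......................................................................
90 ......................................................................
92 ......................................................................
94 .........................#....########.###########################....
96 ....##############################################################....
98 ....##############################################################....
100 ....###########################.........#...................######....
102 ....##############...........................................#####....
104 ....#############............................................#####....
106 ....#############............................................#####....
108 ....#############............................................#####....
110 ....#############............................................#####....
112 .....###########.............................................#####....
114 .............................................................#####....
116 ....................................................
[... 1984 characters left out ...]
#####################################################......
172 .......#########################################################......
174 .......######################################.........................
176 ......................................................................
178 ......................................................................
180 ......................................................................
182 ......................................................................
207 96 112 []
211 95 173 [(113, 159)]
215 95 174 [(113, 155)]
219 95 174 [(113, 155)]
223 95 174 [(112, 155)]
227 95 174 [(112, 155)]
231 95 174 [(110, 155)]
plate top [ 497.1 -332.4   20. ]
```

```bash
python3 - <<'E'
from h import *
import pickle
c=pickle.load(open('w1.pkl','rb'))
print('cam',ray(c,0,0)[0].round(0))
th=np.radians(13);X=np.array([np.cos(th),np.sin(th)]);Y=np.array([-np.sin(th),np.cos(th)]);O=np.array([471.2,-96.4])
for x in(48,40,26,-26,-40,-48):
    print(x,[proj(c,[*(O+x*X+y*Y),z]).round(1).tolist() for y in(75,45,-70) for z in(40,0)])
for p,z in(((206,94.5),40),((210,154.5),40),((210,113),0),((213,175),0),((203,96),40),((330,94),40),((327,173),0)):
    P=onplane(c,*p,z)[:2]-O;print(p,z,(P@X).round(1),(P@Y).round(1))
im=cv2.imread('pics/w1.png');print(im[88:120:1,215].tolist());print(im[148:180,215].tolist())
E
```

```text
cam [513. -79. 413.]
48 [[202.5, 94.7], [208.3, 95.0], [228.8, 94.7], [232.0, 95.0], [329.7, 94.8], [323.1, 95.1]]
40 [[202.9, 102.0], [208.6, 101.6], [229.1, 102.0], [232.2, 101.6], [329.3, 102.1], [322.8, 101.7]]
26 [[203.6, 114.6], [209.1, 112.9], [229.4, 114.6], [232.5, 113.0], [328.5, 114.7], [322.1, 113.0]]
-26 [[205.9, 158.9], [211.1, 153.2], [230.7, 158.9], [233.6, 153.3], [325.7, 159.0], [319.9, 153.3]]
-40 [[206.5, 170.2], [211.5, 163.6], [231.0, 170.2], [233.8, 163.6], [325.0, 170.3], [319.3, 163.6]]
-48 [[206.9, 176.6], [211.8, 169.4], [231.2, 176.6], [234.0, 169.4], [324.7, 176.6], [319.0, 169.5]]
(206, 94.5) 40 48.2 71.0
(210, 154.5) 40 -20.7 69.8
(210, 113) 0 25.9 73.9
(213, 175) 0 -55.8 73.8
(203, 96) 40 46.6 74.5
(330, 94) 40 48.9 -70.3
(327, 173) 0 -52.9 -81.2
[[123, 128, 130], [123, 128, 130], [122, 127, 131], [122, 127, 130], [118, 124, 126], [108, 114, 118], [86, 93, 100], [57, 69, 87], [34, 55, 79], [34, 56, 82], [39, 63, 88], [46, 71, 95], [53, 78, 103], [58, 84, 108], [59, 85, 108], [59, 85, 106], [57, 83, 107], [60, 85, 109], [60, 87, 109], [55, 84, 105], [61, 87, 109], [60, 87, 109], [57, 85, 108], [56, 82, 105], [55, 79, 99], [70, 86, 101], [95, 104, 111], [114, 119, 124], [123, 127, 130], [125, 129, 131], [123, 128, 131], [125, 130, 132]]
[[124, 131, 131], [121, 126, 128], [123, 128, 131], [121, 126, 129], [116, 123, 124], [95, 103, 106], [72, 79, 84], [42, 55, 65], [34, 49, 58], [31, 48, 59], [36, 52, 64], [43, 61, 77], [45, 69, 88], [52, 77, 97], [56, 81, 102], [57, 85, 105], [58, 86, 107], [57, 84, 107], [59, 86, 108], [57, 83, 105], [58, 85, 107], [60, 86, 110], [61, 87, 108], [53, 80, 102], [50, 75, 100], [43, 70, 93], [44, 62, 85], [68, 81, 95], [95, 103, 111], [116, 124, 126], [122, 127, 130], [121, 128, 130]]
```

>>> arm_command(deltas=[[[0.02,-0.05,0,0],[0.04,-0.1,0,0],[0.06,-0.15,0,0],[0.08,-0.2,0,0],[0.1,-0.25,0.02,0],[0.115,-0.3,0.04,0],[0.13,-0.335,0.06,0],[0.137,-0.35,0.07,0],[0.137,-0.35,0.07,0],[0.137,-0.35,0.07,0]]])

```text
t: 2.9
eef_pos: [495.5, 275.6, 202.2]
orientation: [0.0, 0.994, 0.112, 0.001]
ft_force: [-0.4, -0.2, 0.3]
opening: 85.5
grip_force: 0.0
```

```bash
python3 - <<'E'
from h import *
go(494,277,51,13)
c=get_calibration('wrist');im=capture('wrist');print('knob pred',proj(c,[494,277,114]).round(1),'foot',proj(c,[494,277,0]).round(1))
cv2.imwrite('pics/w2.png',im[:,:,::-1])
E
```

```text
t 2.9 pos [495.5 275.6 202.2] th 12.9 open 85.5 F [-0.4 -0.2  0.3] -> d [-0.0013 -0.0017  0.1512] spin -0.004 rows 2.4
knob pred [258.5 200.7] foot [259.5 168.9]
```

View pics/w2.png

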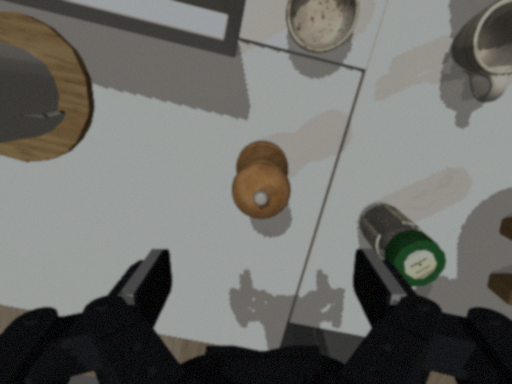

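The knob appears at (261,199) against a predicted (258.5,200.7), so the mill is about at (495,275.5). I'll descend straight and grip.

>>> arm_command(deltas=[[[0,0,0.04,0],[0,0,0.08,0],[0,0,0.11,0],[0,0,0.135,0],[0,0,0.15,0],[0,0,0.151,0],[0,0,0.151,0]]])

```text
t: 3.82
eef_pos: [495.8, 277.1, 51.7]
orientation: [-0.0, 0.994, 0.113, 0.001]
ft_force: [0.9, 0.2, 0.2]
opening: 85.2
grip_force: 0.0
```

>>> arm_command(deltas=[[[0,0,0,0],[0,0,0,0],[0,0,0,0],[0,0,0,0],[0,0,0,0],[0,0,0,0],[0,0,0,0],[0,0,0,0]]], jaw=1, force=35)

```text
t: 4.82
eef_pos: [495.8, 277.3, 51.5]
orientation: [-0.0, 0.994, 0.113, 0.001]
ft_force: [1.0, 0.3, 5.3]
opening: 48.1
grip_force: 36.7
```

>>> arm_command(deltas=[[[0,0,-0.02,0],[0,0,-0.05,0],[0,0,-0.09,0],[0,0,-0.13,0],[0,0,-0.155,0],[0,0,-0.155,0]]])

```text
t: 5.58
eef_pos: [495.9, 277.5, 208.4]
orientation: [-0.001, 0.994, 0.113, 0.002]
ft_force: [-0.5, 0.6, -1.4]
opening: 48.1
grip_force: 36.7
```

```bash
python3 -c "
from h import *
go(444.2,20.5,205,13)"
```

```text
t 5.58 pos [495.9 277.5 208.4] th 13.0 open 48.1 F [-0.5  0.6 -1.4] -> d [-0.1082  0.2388  0.0027] spin 0.0 rows 4.2
```

>>> arm_command(deltas=[[[-0.01,0.025,0,0],[-0.03,0.065,0,0],[-0.05,0.11,0,0],[-0.07,0.155,0,0],[-0.09,0.2,0,0],[-0.1,0.225,0,0],[-0.108,0.239,0.02,0],[-0.108,0.239,0.06,0],[-0.108,0.239,0.09,0],[-0.108,0.239,0.11,0]]])

```text
t: 6.82
eef_pos: [440.5, 20.3, 90.8]
orientation: [-0.001, 0.994, 0.113, -0.003]
ft_force: [-0.6, 0.1, -0.8]
opening: 48.5
grip_force: 36.7
```

>>> arm_command(deltas=[[[0,0,0.015,0],[0,0,0.03,0],[0,0,0.036,0],[0,0,0.036,0],[0,0,0.036,0]]])

```text
t: 7.45
eef_pos: [444.1, 19.7, 60.1]
orientation: [0.0, 0.994, 0.113, 0.001]
ft_force: [-0.1, -0.5, -1.3]
opening: 48.6
grip_force: 36.7
```

```bash
python3 - <<'E'
from h import *
th=np.radians(13);X=np.array([np.cos(th),np.sin(th)]);Y=np.array([-np.sin(th),np.cos(th)]);O=np.array([471.2,-96.4])
P=O+92*Y;go(*P,60,13);P=status.get_state()['eef_pos'][:2]-O;print(P@X,P@Y)
s=capture('side');t=capture('top')
b=np.hstack([cv2.resize(s[130:250,210:330],(400,400),interpolation=cv2.INTER_CUBIC),cv2.resize(t[130:250,190:310],(400,400),interpolation=cv2.INTER_CUBIC)])
cv2.imwrite('pics/m1.png',b[:,:,::-1])
E
```

```text
t 7.45 pos [444.1  19.7  60.1] th 12.99 open 48.6 F [-0.1 -0.5 -1.3] -> d [0.0003 0.0273 0.0001] spin -0.0 rows 0.4
-0.3275643838043635 119.25352003219874
```

View pics/m1.png

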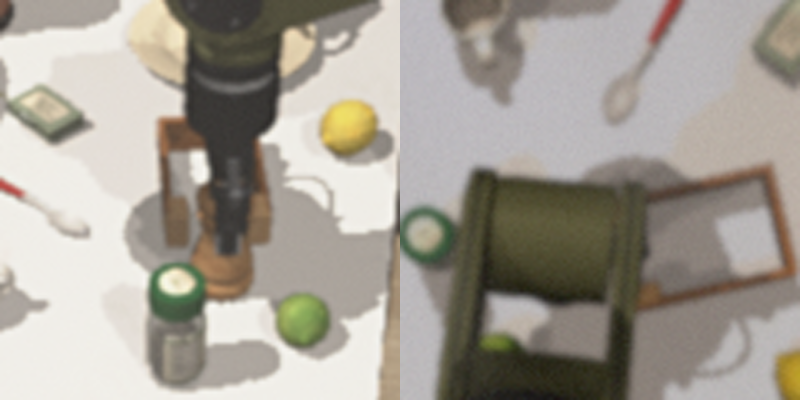

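The mill hangs upright and centred in front of the mouth. I'll advance in small steps and watch the force.

>>> arm_command(deltas=[[[0,0.008,0,0],[0,0.016,0,0],[0,0.022,0,0],[0,0.026,0,0],[0,0.028,0,0],[0,0.029,0,0],[0,0.029,0,0]]])

```text
t: 8.43
eef_pos: [449.8, -8.5, 59.3]
orientation: [-0.0, 0.994, 0.113, -0.0]
ft_force: [-0.4, 0.3, -1.7]
opening: 48.8
grip_force: 36.7
```

>>> arm_command(deltas=[[[0,0.001,0,0],[0,0.002,0,0],[0,0.002,0,0]]])

```text
t: 8.8
eef_pos: [450.3, -10.4, 59.3]
orientation: [0.0, 0.994, 0.113, 0.0]
ft_force: [0.0, -0.7, -1.7]
opening: 48.5
grip_force: 36.7
```

>>> arm_command(deltas=[[[0,0.001,0,0],[0,0.002,0,0],[0,0.002,0,0]]])

```text
t: 9.18
eef_pos: [450.8, -12.3, 59.3]
orientation: [-0.0, 0.994, 0.113, 0.0]
ft_force: [0.2, 1.4, -1.4]
opening: 48.1
grip_force: 36.7
```

>>> arm_command(deltas=[[[0,0.001,0,0],[0,0.002,0,0],[0,0.002,0,0]]])

```text
t: 9.55
eef_pos: [451.0, -13.4, 59.2]
orientation: [-0.001, 0.994, 0.113, -0.0]
ft_force: [-0.8, 5.9, -0.8]
opening: 48.2
grip_force: 36.5
```

>>> arm_command(deltas=[[[0,0.001,0,0],[0,0.0015,0,0],[0,0.0015,0,0],[0,0.0015,0,0]]])

```text
t: 10.05
eef_pos: [451.1, -14.0, 59.2]
orientation: [-0.002, 0.994, 0.113, -0.0]
ft_force: [-0.5, 8.3, 0.7]
opening: 48.5
grip_force: 36.5
```

```bash
python3 - <<'E'
from h import *
go(444,20,205)
s=capture('side');t=capture('top')
b=np.hstack([cv2.resize(s[130:250,210:330],(400,400),interpolation=cv2.INTER_CUBIC),cv2.resize(t[130:250,190:310],(400,400),interpolation=cv2.INTER_CUBIC)])
cv2.imwrite('pics/m2.png',b[:,:,::-1])
E
```

```text
t 10.05 pos [451.1 -14.   59.2] th 12.92 open 48.5 F [-0.5  8.3  0.7] -> d [ 0.0007 -0.0354 -0.1456] spin 0 rows 2.4
```

View pics/m2.png

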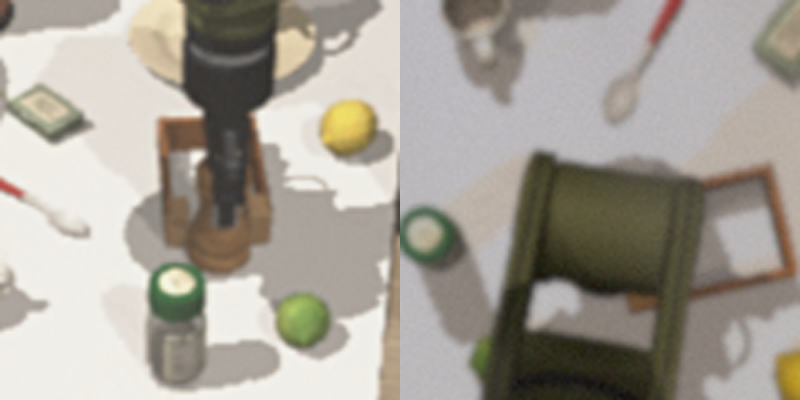

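The foot is seated against both jaws with about 8 N, so the mill is stopped. I'll back off, lift, and carry it to the plate.

>>> arm_command(deltas=[[[0,-0.008,0,0],[0,-0.02,0,0],[0,-0.035,0,0],[0,-0.035,-0.02,0],[0,-0.035,-0.06,0],[0,-0.035,-0.09,0],[0,-0.035,-0.1,0],[0,-0.035,-0.1,0]]])

```text
t: 11.15
eef_pos: [443.7, 18.6, 159.3]
orientation: [0.0, 0.994, 0.113, 0.0]
ft_force: [-0.0, 0.2, -1.7]
opening: 48.4
grip_force: 37.2
```

```bash
python3 -c "
from h import *
go(497.5,-333,105,13)"
```

```text
t 11.15 pos [443.7  18.6 159.3] th 13.02 open 48.4 F [-0.   0.2 -1.7] -> d [-0.0268  0.3547  0.0544] spin 0.001 rows 5.8
```

>>> arm_command(deltas=[[[0,0.025,0,0],[0,0.07,0,0],[-0.005,0.12,0,0],[-0.01,0.17,0,0],[-0.015,0.22,0,0],[-0.02,0.27,0,0],[-0.025,0.31,0,0],[-0.027,0.34,0,0],[-0.027,0.355,0.02,0],[-0.027,0.355,0.054,0]]])

```text
t: 12.4
eef_pos: [497.2, -334.8, 103.8]
orientation: [0.0, 0.994, 0.112, 0.0]
ft_force: [-0.6, 0.5, -1.5]
opening: 48.9
grip_force: 37.3
```

>>> arm_command(deltas=[[[0,0,0.015,0],[0,0,0.03,0],[0,0,0.034,0],[0,0,0.036,0],[0,0,0.036,0],[0,0,0.036,0]]])

```text
t: 13.15
eef_pos: [497.6, -334.0, 70.3]
orientation: [0.001, 0.994, 0.113, 0.001]
ft_force: [0.9, -0.0, -0.5]
opening: 48.5
grip_force: 37.2
```

>>> arm_command(deltas=[[[0,0,0.001,0],[0,0,0.002,0],[0,0,0.002,0]]])

```text
t: 13.52
eef_pos: [497.1, -333.6, 67.2]
orientation: [-0.0, 0.994, 0.113, -0.0]
ft_force: [-0.1, 0.0, -0.8]
opening: 48.7
grip_force: 37.2
```

>>> arm_command(deltas=[[[0,0,0.001,0],[0,0,0.0015,0],[0,0,0.0015,0]]])

```text
t: 13.9
eef_pos: [497.1, -333.7, 65.7]
orientation: [-0.0, 0.994, 0.113, -0.0]
ft_force: [-0.4, 0.8, -1.1]
opening: 48.3
grip_force: 37.2
```

>>> arm_command(deltas=[[[0,0,0.0005,0],[0,0,0.001,0],[0,0,0.001,0]]])

```text
t: 14.28
eef_pos: [497.2, -333.7, 64.8]
orientation: [-0.0, 0.994, 0.113, -0.0]
ft_force: [1.0, -0.8, -1.0]
opening: 48.4
grip_force: 37.2
```

>>> arm_command(deltas=[[[0,0,0.0005,0],[0,0,0.001,0],[0,0,0.001,0]]])

```text
t: 14.65
eef_pos: [497.4, -333.8, 64.7]
orientation: [0.0, 0.994, 0.113, 0.0]
ft_force: [-2.1, 1.6, 6.2]
opening: 48.1
grip_force: 37.8
```

>>> arm_command(deltas=[[[0,0,0.0005,0],[0,0,0.001,0],[0,0,0.001,0]]])

```text
t: 15.02
eef_pos: [497.5, -333.8, 64.6]
orientation: [-0.0, 0.994, 0.113, 0.0]
ft_force: [-4.3, 3.1, 10.0]
opening: 48.6
grip_force: 38.3
```

The foot is on the plate. I'll relax the pressure, then open.

>>> arm_command(deltas=[[[0,0,-0.001,0],[0,0,-0.0015,0]]])

```text
t: 15.28
eef_pos: [497.4, -333.7, 64.7]
orientation: [0.0, 0.994, 0.113, 0.0]
ft_force: [-1.1, 1.1, 3.0]
opening: 48.2
grip_force: 37.5
```

>>> arm_command(deltas=[[[0,0,0,0],[0,0,0,0],[0,0,0,0],[0,0,0,0],[0,0,0,0],[0,0,0,0]]], jaw=-1)

```text
t: 16.02
eef_pos: [497.2, -333.7, 64.3]
orientation: [0.0, 0.994, 0.113, 0.0]
ft_force: [-0.1, 0.6, -0.2]
opening: 85.5
grip_force: 0.0
```

>>> arm_command(deltas=[[[0,0,-0.02,0],[0,0,-0.06,0],[0,0,-0.1,0],[0,0,-0.15,0],[0,0,-0.19,0],[0,0,-0.19,0]]])

```text
t: 16.77
eef_pos: [499.1, -335.2, 261.6]
orientation: [0.004, 0.994, 0.113, 0.004]
ft_force: [-0.1, -0.5, 0.2]
opening: 85.6
grip_force: 0.0
```

```bash
python3 - <<'E'
from h import *
go(467.3,127.5,250,13)
s=capture('side');t=capture('top');c=get_calibration('wrist');w=capture('wrist')
print(proj(c,[497,-333,129]))
b=np.hstack([cv2.resize(s[90:190,225:325],(300,300),interpolation=cv2.INTER_CUBIC),cv2.resize(w,(400,300))])
cv2.imwrite('pics/m3.png',b[:,:,::-1])
E
```

```text
t 16.77 pos [ 499.1 -335.2  261.6] th 13.0 open 85.6 F [-0.1 -0.5  0.2] -> d [ 0.073  -0.4581  0.0081] spin -0.0 rows 7.4
[259.58324524 186.12243201]
```

View pics/m3.png

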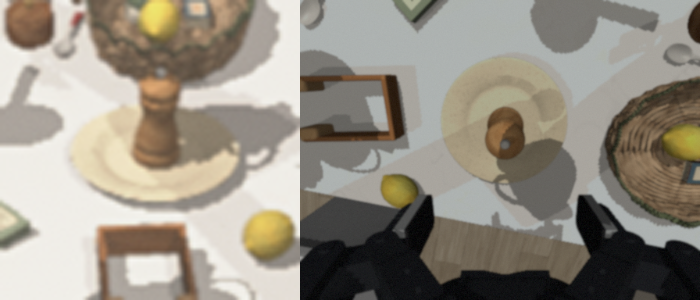

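The mill stands upright on the middle of the plate. Now the jar.

>>> arm_command(deltas=[[[0.005,-0.03,0,0],[0.015,-0.085,0,0],[0.025,-0.14,0,0],[0.035,-0.2,0,0],[0.045,-0.26,0,0],[0.055,-0.32,0,0],[0.065,-0.38,0,0],[0.07,-0.43,0,0],[0.073,-0.455,0.01,0],[0.073,-0.458,0.01,0]]])

```text
t: 18.18
eef_pos: [463.7, 130.1, 241.8]
orientation: [0.0, 0.993, 0.115, -0.002]
ft_force: [0.2, 0.8, 0.1]
opening: 85.0
grip_force: 0.0
```

>>> arm_command(deltas=[[[0,0,0.03,0],[0,0,0.05,0],[0,0,0.05,0],[0,0,0.05,0]]])

```text
t: 18.68
eef_pos: [465.8, 128.6, 195.0]
orientation: [-0.0, 0.994, 0.113, 0.0]
ft_force: [0.2, 0.2, -0.1]
opening: 85.2
grip_force: 0.0
```

```bash
python3 - <<'E'
from h import *
go(467.3,127.5,50,13)
c=get_calibration('wrist');w=capture('wrist');cv2.imwrite('pics/j1.png',w[:,:,::-1])
h=cv2.cvtColor(w,cv2.COLOR_RGB2HSV);m=cv2.inRange(h,(40,80,20),(90,255,255));u0,v0=proj(c,[467,127,106]);print('pred',u0,v0)
k,l,st,ce=cv2.connectedComponentsWithStats(m)
for i in sorted(range(1,k),key=lambda i:-st[i,4])[:3]:print(st[i],ce[i].round(1))
i=max(range(1,k),key=lambda i:st[i,4] if abs(ce[i][0]-u0)<40 and abs(ce[i][1]-v0)<40 else 0)
cn=max(cv2.findContours((l==i).astype(np.uint8),cv2.RETR_EXTERNAL,cv2.CHAIN_APPROX_NONE)[0],key=len)
print(cv2.minEnclosingCircle(cn))
hh=h.copy();y,x=int(v0),int(u0);mw=cv2.inRange(h,(10,10,100),(45,120,255));mw[:y-30]=0;mw[y+30:]=0;mw[:,:x-30]=0;mw[:,x+30:]=0
k,l,st,ce=cv2.connectedComponentsWithStats(mw)
for i in sorted(range(1,k),key=lambda i:-st[i,4])[:3]:print('disc',st[i],ce[i].round(1),onplane(c,*(st[i][:2]+st[i][2:4]/2-.5),106).round(1),onplane(c,*ce[i],106).round(1))
E
```

```text
t 18.68 pos [465.8 128.6 195. ] th 12.95 open 85.2 F [ 0.2  0.2 -0.1] -> d [0.0011 0.0014 0.145 ] spin -0.002 rows 2.3
pred 262.98632732890474 197.95949423168145
[ 233  164   56   60 1531] [261.  191.5]
[269 255  43  32 651] [290.6 271.9]
[293 270   2   4   5] [293.6 271.6]
((260.94281005859375, 193.6995086669922), 29.714582443237305)
disc [245 183  34  33 835] [261.2 199. ] [465.9 127.9 106. ] [465.9 128.2 106. ]
disc [252 207  39  20 208] [279.5 221.4] [453.4 117.3 106. ] [450.8 109.7 106. ]
disc [278 167  14  14  96] [286.6 171.4] [489.7 115.5 106. ] [491.7 114.3 106. ]
```

>>> arm_command(deltas=[[[0,0,0.04,0],[0,0,0.08,0],[0,0,0.11,0],[0,0,0.13,0],[0,0,0.141,0],[0,0,0.141,0],[0,0,0.141,0]]])

```text
t: 19.6
eef_pos: [466.4, 129.2, 54.7]
orientation: [-0.0, 0.994, 0.113, 0.001]
ft_force: [0.0, -0.2, 0.2]
opening: 85.2
grip_force: 0.0
```

>>> arm_command(deltas=[[[0,0,0,0],[0,0,0,0],[0,0,0,0],[0,0,0,0],[0,0,0,0],[0,0,0,0],[0,0,0,0],[0,0,0,0]]], jaw=1, force=30)

```text
t: 20.6
eef_pos: [465.8, 129.2, 54.0]
orientation: [-0.0, 0.994, 0.113, 0.0]
ft_force: [-1.6, 0.5, 5.4]
opening: 44.6
grip_force: 30.9
```

>>> arm_command(deltas=[[[0,0,-0.01,0],[0,0,-0.03,0],[0,0,-0.05,0],[0,0,-0.06,0],[0,0,-0.06,0],[0,0,-0.06,0]]])

```text
t: 21.35
eef_pos: [464.6, 128.9, 112.3]
orientation: [0.0, 0.994, 0.113, -0.001]
ft_force: [0.7, -0.0, -1.3]
opening: 44.5
grip_force: 31.0
```

```bash
python3 - <<'E'
from h import *
go(471.2-.225*115,-96.4+.974*115,114,13)
c=get_calibration('wrist');w=capture('wrist');cv2.imwrite('pics/j2.png',w[:,:,::-1])
E
```

```text
t 21.35 pos [464.6 128.9 112.3] th 12.99 open 44.5 F [ 0.7 -0.  -1.3] -> d [-0.0443  0.106  -0.0016] spin -0.0 rows 1.8
```

View pics/j2.png

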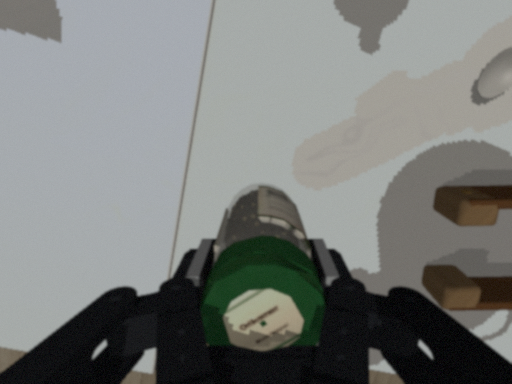

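The jar is held upright and the jaws are visible on the right at (465,205) and (455,285). I'll go to the mouth.

>>> arm_command(deltas=[[[-0.01,0.025,0,0],[-0.025,0.06,0,0],[-0.04,0.095,0,0],[-0.044,0.106,0,0],[-0.044,0.106,0.02,0],[-0.044,0.106,0.045,0],[-0.044,0.106,0.054,0],[-0.044,0.106,0.054,0],[-0.044,0.106,0.054,0]]])

```text
t: 22.52
eef_pos: [447.1, 16.0, 60.2]
orientation: [0.0, 0.994, 0.113, 0.001]
ft_force: [-0.4, 0.1, -0.9]
opening: 44.8
grip_force: 31.2
```

```bash
python3 - <<'E'
from h import *
th=np.radians(13);X=np.array([np.cos(th),np.sin(th)]);Y=np.array([-np.sin(th),np.cos(th)]);O=np.array([471.2,-96.4])
P=O+100*Y;go(*P,57,13);P=status.get_state()['eef_pos'][:2]-O;print(P@X,P@Y)
c=get_calibration('wrist');w=capture('wrist');cv2.imwrite('pics/j3.png',w[:,:,::-1])
h=cv2.cvtColor(w,cv2.COLOR_RGB2HSV);m=cv2.inRange(h,(3,75,20),(22,255,255))
for x in(48,26,-26,-48):print(x,[proj(c,[*(O+x*X+y*Y),z]).round(0).tolist() for y in(75,45) for z in(40,0)])
E
```

```text
t 22.52 pos [447.1  16.   60.2] th 13.01 open 44.8 F [-0.4  0.1 -0.9] -> d [-0.0018  0.0149  0.0032] spin 0.0 rows 0.2
1.8009391238405403 114.92044233406742
48 [[336.0, 156.0], [322.0, 145.0], [393.0, 156.0], [368.0, 145.0]]
26 [[333.0, 196.0], [320.0, 178.0], [388.0, 196.0], [365.0, 178.0]]
-26 [[327.0, 279.0], [316.0, 248.0], [378.0, 279.0], [358.0, 248.0]]
-48 [[325.0, 310.0], [315.0, 275.0], [374.0, 310.0], [355.0, 275.0]]
```

View pics/j3.png

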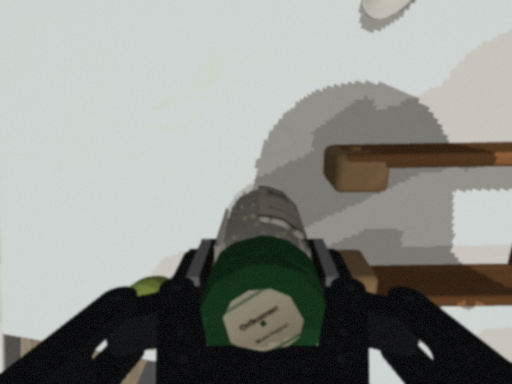

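```bash
python3 - <<'E'
from h import *
th=np.radians(13);X=np.array([np.cos(th),np.sin(th)]);Y=np.array([-np.sin(th),np.cos(th)]);O=np.array([471.2,-96.4])
s=status.get_state();P=s['eef_pos'];c=get_calibration('wrist')
im=cv2.imread('pics/j3.png');h=cv2.cvtColor(im,cv2.COLOR_BGR2HSV)
print('cam',ray(c,0,0)[0].round(1),P.round(1))
mw=cv2.inRange(h,(10,10,100),(45,120,255));mw[:270]=0;mw[:,:210]=0;mw[:,320:]=0
k,l,st,ce=cv2.connectedComponentsWithStats(mw);i=1+np.argmax(st[1:,4]);print('disc',st[i],ce[i],'pred',proj(c,[P[0],P[1],112.2]))
u,v=st[i][0]+st[i][2]/2-.5,st[i][1]+st[i][3]/2-.5
q=onplane(c,u,v,112.2)[:2]-P[:2];print('cap rel TCP X,Y',q@X,q@Y)
for u in(340,360,376,440,480):
    col=cv2.cvtColor(im,cv2.COLOR_BGR2GRAY)[:,u].astype(int);g=np.diff(col)
    print(u,[(int(v),int(g[v])) for v in range(130,330) if abs(g[v])>9])
E
```

```text
cam [520.5  32.1 202.6] [447.2  15.9  60.4]
disc [ 223  289   80   62 3288] [262.06417275 319.35796837] pred [259.38770581 324.04610208]
cap rel TCP X,Y 1.8865392032837625 -1.0800704150527571
340 [(143, -22), (144, -27), (145, -22), (191, 17), (192, 14), (240, -10), (248, -14), (249, -26), (250, -17), (253, -12), (303, -11), (310, -10), (311, 10), (321, -11)]
360 [(142, -10), (143, -23), (144, -27), (145, -11), (161, 10), (191, 16), (192, 13), (230, -11), (250, -16), (251, -13), (252, -14), (280, -13), (281, -27), (282, -15), (293, 10), (309, -14), (312, -13), (313, 10)]
376 [(142, -18), (143, -24), (144, -23), (145, -13), (154, 10), (161, 10), (190, 10), (191, 18), (192, 12), (193, 13), (194, 10), (263, -10), (264, -19), (265, -30), (266, -22), (292, -15), (293, -19), (294, -13), (303, -15), (304, 12), (308, 10)]
440 [(141, -17), (142, -27), (143, -18), (144, -16), (165, 15), (166, 25), (167, 17), (263, -20), (264, -25), (265, -20), (295, 12), (304, 10), (305, 23), (307, -19), (308, -31), (309, -26), (310, -17), (317, 10), (321, 10), (326, -12)]
480 [(140, -15), (141, -37), (142, -42), (143, -29), (164, 13), (165, 27), (166, 29), (167, 16), (189, 19), (190, 18), (191, 11), (262, -31), (263, -45), (264, -36), (265, -10), (273, -10), (301, 12), (303, 17), (304, 24), (305, 35), (306, 27)]
```

>>> arm_command(deltas=[[[-0.002,0.004,0.003,0],[-0.002,0.008,0.003,0],[-0.002,0.01,0.003,0],[-0.002,0.01,0.003,0],[-0.002,0.01,0.003,0]]])

```text
t: 23.2
eef_pos: [446.6, 5.6, 56.4]
orientation: [-0.0, 0.994, 0.113, 0.0]
ft_force: [-0.2, -0.0, -1.5]
opening: 44.8
grip_force: 31.2
```

```bash
cat >> h.py <<'E'
def rk():
    th=np.radians(13);X=np.array([np.cos(th),np.sin(th)]);Y=np.array([-np.sin(th),np.cos(th)]);O=np.array([471.2,-96.4])
    s=status.get_state();P=s['eef_pos'][:2]-O;F=s['ft_force'][:2]
    print(round(s['t'],2),'X',(P@X).round(2),'Y',(P@Y).round(2),'z',s['eef_pos'][2].round(1),'FX',(F@X).round(1),'FY',(F@Y).round(1),'Fz',round(s['ft_force'][2],1))
E
python3 -c "
from h import *
rk()"
```

```text
23.2 X -0.99 Y 104.92 z 56.4 FX -0.2 FY 0.0 Fz -1.5
```

>>> arm_command(deltas=[[[0.0005,0.005,0,0],[0.0005,0.01,0,0],[0.0005,0.014,0,0],[0.0005,0.018,0,0],[0.0005,0.021,0,0],[0.0005,0.023,0,0],[0.0005,0.023,0,0]]])

```text
t: 24.08
eef_pos: [452.3, -16.8, 56.3]
orientation: [-0.0, 0.994, 0.113, 0.0]
ft_force: [0.0, 0.4, -1.4]
opening: 44.9
grip_force: 31.2
```

>>> arm_command(deltas=[[[0,0.002,0,0],[0,0.004,0,0],[0,0.006,0,0],[0,0.006,0,0]]])

```text
t: 24.58
eef_pos: [453.7, -22.6, 56.4]
orientation: [-0.0, 0.994, 0.113, 0.0]
ft_force: [-0.5, 0.5, -1.4]
opening: 44.9
grip_force: 31.2
```

```bash
python3 -c "
from h import *
rk()"
```

```text
24.57 X -0.48 Y 75.82 z 56.4 FX -0.4 FY 0.6 Fz -1.4
```

No contact with the jar's centre already at the outer face. I'll continue gently.

>>> arm_command(deltas=[[[0,0.002,0,0],[0,0.005,0,0],[0,0.008,0,0],[0,0.01,0,0],[0,0.01,0,0]]])

```text
t: 25.2
eef_pos: [455.9, -32.4, 56.4]
orientation: [-0.0, 0.994, 0.113, 0.0]
ft_force: [-0.2, 0.0, -0.6]
opening: 44.4
grip_force: 31.2
```

>>> arm_command(deltas=[[[0,0.003,0,0],[0,0.007,0,0],[0,0.011,0,0],[0,0.015,0,0],[0,0.015,0,0]]])

```text
t: 25.82
eef_pos: [459.3, -47.2, 56.4]
orientation: [0.0, 0.994, 0.113, 0.0]
ft_force: [0.3, 0.4, -2.2]
opening: 44.6
grip_force: 31.2
```

>>> arm_command(deltas=[[[0,0.004,0,0],[0,0.01,0,0],[0,0.017,0,0],[0,0.024,0,0],[0,0.032,0,0],[0,0.04,0,0],[0,0.048,0,0],[0,0.055,0,0],[0,0.058,0,0],[0,0.058,0,0]]])

```text
t: 27.08
eef_pos: [472.3, -103.5, 56.3]
orientation: [-0.0, 0.994, 0.113, -0.0]
ft_force: [-0.1, 0.4, -1.9]
opening: 44.8
grip_force: 31.2
```

>>> arm_command(deltas=[[[0,0,0.001,0],[0,0,0.0015,0],[0,0,0.0015,0]]])

```text
t: 27.45
eef_pos: [472.2, -103.2, 54.7]
orientation: [-0.0, 0.994, 0.113, -0.0]
ft_force: [-0.3, 1.4, -2.0]
opening: 44.4
grip_force: 31.2
```

```bash
python3 -c "
from h import *
rk()"
```

```text
27.45 X -0.59 Y -6.84 z 54.7 FX 0.0 FY 1.4 Fz -2.0
```

The jar went through. I'll set it down until it touches.

>>> arm_command(deltas=[[[0,0,0.0005,0],[0,0,0.001,0],[0,0,0.001,0]]])

```text
t: 27.82
eef_pos: [472.4, -103.4, 54.0]
orientation: [-0.0, 0.994, 0.113, 0.0]
ft_force: [-0.1, 0.8, 0.2]
opening: 44.6
grip_force: 31.4
```

>>> arm_command(deltas=[[[0,0,0.0005,0],[0,0,0.001,0],[0,0,0.001,0]]])

```text
t: 28.2
eef_pos: [472.7, -103.3, 54.0]
orientation: [-0.0, 0.994, 0.113, 0.0]
ft_force: [-3.4, 2.1, 8.2]
opening: 44.8
grip_force: 32.0
```

>>> arm_command(deltas=[[[0,0,-0.001,0],[0,0,-0.001,0]]])

```text
t: 28.45
eef_pos: [472.5, -103.4, 54.0]
orientation: [0.0, 0.994, 0.113, 0.0]
ft_force: [-0.5, 1.5, 2.3]
opening: 44.9
grip_force: 31.5
```

>>> arm_command(deltas=[[[0,0,0,0],[0,0,0,0],[0,0,0,0],[0,0,0,0],[0,0,0,0],[0,0,0,0]]], jaw=-1)

```text
t: 29.2
eef_pos: [472.3, -103.4, 53.9]
orientation: [0.0, 0.994, 0.113, 0.0]
ft_force: [-0.6, -0.4, -0.7]
opening: 85.4
grip_force: 0.0
```

>>> arm_command(deltas=[[[0,0,-0.02,0],[0,0,-0.06,0],[0,0,-0.1,0],[0,0,-0.15,0],[0,0,-0.19,0],[0,0,-0.2,0],[0,0,-0.2,0],[0,0,-0.2,0]]])

```text
t: 30.2
eef_pos: [471.3, -103.1, 251.4]
orientation: [-0.001, 0.994, 0.113, -0.002]
ft_force: [-0.3, -0.4, -0.2]
opening: 85.5
grip_force: 0.0
```

```bash
python3 - <<'E'
from h import *
rk();c=get_calibration('wrist');w=capture('wrist');s=capture('side');cs=get_calibration('side')
h=cv2.cvtColor(w,cv2.COLOR_RGB2HSV);mg=cv2.inRange(h,(40,80,20),(90,255,255))
k,l,st,ce=cv2.connectedComponentsWithStats(mg)
th=np.radians(13);X=np.array([np.cos(th),np.sin(th)]);Y=np.array([-np.sin(th),np.cos(th)]);O=np.array([471.2,-96.4])
print('pred',proj(c,[472.5,-103,106]).round(0))
for i in sorted(range(1,k),key=lambda i:-st[i,4])[:2]:
    q=onplane(c,st[i][0]+st[i][2]/2,st[i][1]+st[i][3]/2,100)[:2]-O;print(st[i],'rack XY',q@X,q@Y)
hs=cv2.cvtColor(s,cv2.COLOR_RGB2HSV);m=cv2.inRange(hs,(40,80,20),(90,255,255));m[:130]=0;m[250:]=0;m[:,:230]=0;m[:,330:]=0
k,l,st,ce=cv2.connectedComponentsWithStats(m);print('side green',[(st[i].tolist(),ce[i].round(0).tolist()) for i in range(1,k) if st[i,4]>15],'pred cap',proj(cs,[472.5,-103,100]))
E
```

```text
30.2 X -1.44 Y -6.5 z 251.4 FX -0.4 FY -0.3 Fz -0.2
pred [261. 179.]
[240 152  45  49 996] rack XY 0.5273587093858394 -7.786504446263742
[ 87 197  42  30 679] rack XY -36.29696496396805 147.2651426856362
side green [([297, 221, 11, 12, 89], [302.0, 226.0])] pred cap [274.60597232 161.27715806]
```

The cap is at rack (0.5, -7.8) at its standing height, so the jar is upright in the pen. The robot is clear.

```bash
python3 -c "
from bench import manip
print(manip.sign_off())"
```

```text
the job is handed in; nothing more can be done
None
```

The spice jar fits the rack and the pepper mill does not: the jaws stopped the mill, which now stands on the middle of the plate, and the jar went through and stands in the pen; I handed the job in at about 30 s, no verdict came back, and I viewed 11 pictures, one over the limit of 10.

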